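# Put the stationery boxes away in the roll-top organiser

## Robot

A 7-joint arm with a two-finger parallel gripper is mounted at the origin on the work surface. World frame = base frame: x ahead of the robot, y to its left, z up, the work surface at z = 0. Lengths are in m, angles in rad, forces in N, time in s.
With the tool pointing down it reaches from about 0.35 to 0.9 m from the base axis. Payload 8.1 kg.
Tool frame: the origin (TCP) lies at the very end of the fingers, on their centre line; the grasp point (between the pads) lies 19 mm behind it (arm.tcp_to_grasp is the z of the grasp point in the tool frame, in m); z points along the fingers, y is the line along which they close (so a half turn about z gives the same grasp; the last joint's range is limited). The gripper opens to 92 mm and grips with 3 to 60 N. Pads are 19 mm wide; open, the fingers measure 130 mm over their backs; the gripper's body (75 mm by 190 mm) begins 47 mm behind the grasp point.
Start: joints at [-1.426, 0.434, 0.025, 1.573, -0.012, 1.134, -0.075], TCP at [0.153, 0.606, 0.227] pointing down, gripper open.
Joint ranges: [-2.62, 2.62], [-0.44, 2.09], [-1.27, 1.32], [0.08, 2.57], [-1.32, 4.46], [0.12, 2], [-2.74, 2.74]. Speed limits (rad/s): [2.22, 2.22, 3.01, 3.01, 3.14, 3.14, 3.14].

## Interface

Orientations are given as a rotation vector (axis times angle).
In Python, from cell import readout, vision, sign_off, arm gives the robot as it stands. The module is installed in compiled form; this text tells all that it offers.
- The arm moves only by the shell command python3 -m creep 'ROWS' [FORCE]. ROWS is JSON, a list of rows, each a list of 5 numbers: the shift along the tool's x, y, z in units of 4 cm (1.0 is 4 cm), then the turn about the tool's z in units of 4 degrees (1.0 is 4 degrees), then the opening, from 0 (shut) to 1 (fully open). A call has 1 to 12 rows; each row shifts and turns the commanded pose from where the row before left it, along the tool's axes as they then stand; what a row does not reach is not made up. A row lasts 1/8 s, in which the tool goes at most 62.5 mm and 10.7 degrees, less where a joint would pass 70% of its speed; a pose out of reach is approached as far as the arm can. A call with a number of a shift or a turn outside -1 to 1 is refused whole. A call with a gripper value outside its range is refused whole. The fingers move at their own pace and stop on an object; FORCE is the grip in N (left out, the last holds). Time passes only in rows, so rows that do not move let the fingers close. It gives the time, the measured TCP pose, the force, the opening and the grip force at its end, in the units of the state.
- readout.observe(): the state, without advancing time (a new reading comes with each control period).
- vision.get_image(name): name is "scene" or "top" or "wrist"; returns a dict with "pixels" (480x640x3 uint8, blue, green, red), "z_map" (480x640 float32, m along the optical axis (not along the pixel's ray), 0 where there is no reading), "camera_matrix" (3x3 intrinsics, pixels), "position" and "rotation" of the camera in the world. Camera axes: x right, y up, looking along -z (the intrinsics and any distortion apply to the point x, -y, -z); pixel columns grow to the right and rows downward; lengths in m; the calibration is good to about 2 mm. The wrist camera is an equidistant fisheye: a pixel r from the principal point sees the ray r / f radians off the axis. A picture is of the moment at which its call begins.
- sign_off(): hands the job in; it is judged then, once.
The state is a dict: "clock": time; "joints": joint angles; "dq": joint speeds; "joint_efforts": joint torques, N m; "position": TCP position; "ee_rot": TCP orientation; "force": force on the tool from outside, world axes, zero at the start; "ft_torque": the same for the moment, N m; "width": opening from 0.0 (shut) to 1.0 (fully open); "gripper_force": force on a finger pad.
Only numpy, scipy, OpenCV 4.12 (cv2) and the standard library are available. Lean on these libraries where they do the work, as an engineer would, in place of code of your own. Each camera call takes 0.05 s, during which the arm holds its last target. There are 200 camera calls.

## Task

Tidy the desk: roll the organiser's cover all the way open, then stack every lidded box from the desk on the base box of its own colour inside, each one upright with its corner feet seated in the recesses of the lid below. When all the boxes are stacked, roll the cover fully shut again, and do not disturb the plant, the candle tin or the stapler.

Things in the scene. Friction and masses are not known exactly. Their poses are not given: they have to be found in the camera images.
- organiser: fixed half-round roll-top organiser, pale wood, 430 mm deep (x, front to back; front faces the robot), 290 wide (y), 256 high. Origin on the desk at mid depth and width. Cover axis: parallel to y, 30 mm above the origin. Cheeks of radius 213 about it, inner faces at y = +-130. Floor 12 mm up. Back half (x > 0) roofed; front half, open when the cover is rolled back, holds the boxes
- cover (a joint): curved white slatted cover, outer radius 226 mm about its axis: 0 rad = shut (edge low at the front), 1.5 = fully open (edge at the top, cover over the back half; gripper room above the front half). Starts at 0 to 0.25. Friction 0.8 N m (up to about 6 N at the pull); stays where it is left
- cover_pull (a point): centre of the cover's dark pull: round bar along the organiser's y, 40 mm long, 22 thick, 34 mm off the cover, on an 18 mm wide stalk. Can be pinched by its end faces with the tool straight down all along its travel. At joint value q (rad), in the organiser's frame: x = -0.260 cos(q + 0.244), z = 0.030 + 0.260 sin(q + 0.244) m
- blue_base: blue base box, loose, 0.55 kg, 62 x 90 x 43 mm (x, y, z); origin: centre of the underside, level with the feet. Four domed round feet, 14 mm wide, 6 high, at x +-18.5, y +-32.5; in the lid's top, four 19 mm square recesses, 5 deep, at the same corners (2.5 mm play each way; either way round). Seated boxes repeat every 38 mm of height; an unseated one stands 5 mm higher or tilted
- yellow_base: yellow base box, same size and make as blue_base. The two stand side by side in the organiser's front half, either one on the left, centred near x = -115, y = +-65 mm in its frame (within 5 mm), on its floor, long sides along its width (within 0.05 rad)
- blue_1: loose blue lidded box (lid never comes off), may be absent; starts upright on the desk. 62 mm along x, 90 along y, 43 high, 0.1 to 0.25 kg. Origin: centre of the underside, level with the feet; z up. Feet and lid as on blue_base. Plain upright sides from 6 to 43 mm up: grip the 62 mm width
- blue_2: loose blue lidded box (lid never comes off), may be absent; starts upright on the desk. 62 mm along x, 90 along y, 43 high, 0.1 to 0.25 kg. Origin: centre of the underside, level with the feet; z up. Feet and lid as on blue_base. Plain upright sides from 6 to 43 mm up: grip the 62 mm width
- blue_3: loose blue lidded box (lid never comes off), may be absent; starts upright on the desk. 62 mm along x, 90 along y, 43 high, 0.1 to 0.25 kg. Origin: centre of the underside, level with the feet; z up. Feet and lid as on blue_base. Plain upright sides from 6 to 43 mm up: grip the 62 mm width
- yellow_1: loose yellow lidded box (lid never comes off), may be absent; starts upright on the desk. 62 mm along x, 90 along y, 43 high, 0.1 to 0.25 kg. Origin: centre of the underside, level with the feet; z up. Feet and lid as on blue_base. Plain upright sides from 6 to 43 mm up: grip the 62 mm width
- yellow_2: loose yellow lidded box (lid never comes off), may be absent; starts upright on the desk. 62 mm along x, 90 along y, 43 high, 0.1 to 0.25 kg. Origin: centre of the underside, level with the feet; z up. Feet and lid as on blue_base. Plain upright sides from 6 to 43 mm up: grip the 62 mm width
- plant: bystander: succulent in a white pot, 84 mm in diameter, about 110 mm high; origin under its centre
- candle: bystander: dark candle tin with a pale band and wooden lid, 78 mm in diameter, 72 mm high; origin under its centre
- stapler: bystander: black stapler, 140 mm long (x), 36 mm wide, 60 mm high; origin under its centre
Things that resemble listed ones, but are neither listed nor needed, are in the scene too. Leave any white look-alike of the blue_1 alone.

How it is judged:
On the way, in this order (a step that is already met when the one before it is completed fails the run):
1. the cover is rolled open (1.25 rad or more) (value of joint cover above 1.25 rad), for 0.2 s.
2. with the cover open, every box is seated in the stack of its own colour (horizontal distance between each of blue_1, blue_2, blue_3 and blue_base below 0.012 m and angle between each of blue_1, blue_2, blue_3, yellow_1, yellow_2's own z axis and vertical below 0.04 rad and angle between the x axis of each of blue_1, blue_2, blue_3 and the x axis of blue_base, either way round below 0.2 rad and (z of blue_1 in the frame of blue_base between 0.035 and 0.041 m or z of blue_1 in the frame of blue_base between 0.073 and 0.079 m or z of blue_1 in the frame of blue_base between 0.111 and 0.117 m) and linear speed of each of blue_1, blue_2, blue_3, yellow_1, yellow_2 below 0.03 m/s and (z of blue_2 in the frame of blue_base between 0.035 and 0.041 m or z of blue_2 in the frame of blue_base between 0.073 and 0.079 m or z of blue_2 in the frame of blue_base between 0.111 and 0.117 m) and (z of blue_3 in the frame of blue_base between 0.035 and 0.041 m or z of blue_3 in the frame of blue_base between 0.073 and 0.079 m or z of blue_3 in the frame of blue_base between 0.111 and 0.117 m) and horizontal distance between each of yellow_1, yellow_2 and yellow_base below 0.012 m and angle between the x axis of each of yellow_1, yellow_2 and the x axis of yellow_base, either way round below 0.2 rad and (z of yellow_1 in the frame of yellow_base between 0.035 and 0.041 m or z of yellow_1 in the frame of yellow_base between 0.073 and 0.079 m or z of yellow_1 in the frame of yellow_base between 0.111 and 0.117 m) and (z of yellow_2 in the frame of yellow_base between 0.035 and 0.041 m or z of yellow_2 in the frame of yellow_base between 0.073 and 0.079 m or z of yellow_2 in the frame of yellow_base between 0.111 and 0.117 m) and value of joint cover above 1 rad), for 0.3 s.
3. the cover is shut (value of joint cover below 0.06 rad), for 0.2 s.
At the end, for the whole second after the job is handed in: every box present is stacked on the base of its own colour: within 12 mm of its centre line, 38, 76 or 114 mm (+-3) above it, upright (0.04 rad), long sides parallel (0.2 rad), at rest; both bases upright in the organiser's front half; cover shut (below 0.06 rad) (horizontal distance between each of blue_1, blue_2, blue_3 and blue_base below 0.012 m and angle between each of blue_1, blue_2, blue_3, yellow_1, yellow_2, blue_base, yellow_base's own z axis and vertical below 0.04 rad and angle between the x axis of each of blue_1, blue_2, blue_3 and the x axis of blue_base, either way round below 0.2 rad and (z of blue_1 in the frame of blue_base between 0.035 and 0.041 m or z of blue_1 in the frame of blue_base between 0.073 and 0.079 m or z of blue_1 in the frame of blue_base between 0.111 and 0.117 m) and linear speed of each of blue_1, blue_2, blue_3, yellow_1, yellow_2 below 0.03 m/s and (z of blue_2 in the frame of blue_base between 0.035 and 0.041 m or z of blue_2 in the frame of blue_base between 0.073 and 0.079 m or z of blue_2 in the frame of blue_base between 0.111 and 0.117 m) and (z of blue_3 in the frame of blue_base between 0.035 and 0.041 m or z of blue_3 in the frame of blue_base between 0.073 and 0.079 m or z of blue_3 in the frame of blue_base between 0.111 and 0.117 m) and horizontal distance between each of yellow_1, yellow_2 and yellow_base below 0.012 m and angle between the x axis of each of yellow_1, yellow_2 and the x axis of yellow_base, either way round below 0.2 rad and (z of yellow_1 in the frame of yellow_base between 0.035 and 0.041 m or z of yellow_1 in the frame of yellow_base between 0.073 and 0.079 m or z of yellow_1 in the frame of yellow_base between 0.111 and 0.117 m) and (z of yellow_2 in the frame of yellow_base between 0.035 and 0.041 m or z of yellow_2 in the frame of yellow_base between 0.073 and 0.079 m or z of yellow_2 in the frame of yellow_base between 0.111 and 0.117 m) and x of blue_base in the frame of organiser between -0.18 and -0.04 m and y of blue_base in the frame of organiser between -0.13 and 0.13 m and x of yellow_base in the frame of organiser between -0.18 and -0.04 m and y of yellow_base in the frame of organiser between -0.13 and 0.13 m and value of joint cover below 0.06 rad); the robot touches nothing.
It fails at once if the plant is moved by more than 30 mm (distance of plant from where it was at the start of the episode above 0.03 m).
It fails at once if the candle is moved by more than 30 mm (distance of candle from where it was at the start of the episode above 0.03 m).
It fails at once if the stapler is moved by more than 30 mm (distance of stapler from where it was at the start of the episode above 0.03 m).
Of blue_1, blue_2, blue_3, yellow_1, yellow_2 only 4 to 5 are there at a start; the rules pass over those that are not, and their reading is None.
At some moment in a run one of blue_1, blue_2, blue_3, yellow_1, yellow_2 may be knocked a few centimetres aside while the robot is not near it.
It also fails if it takes over 210 s, if anything falls off the work surface, if the arm or the gripper's body presses on something with over 40 N, if the wrist force passes 120 N, or if a joint passes its speed limit or range.

## Working session

There is one attempt and no reset: what is moved stays moved. The work goes in short steps, Python scripts to look and compute and a shell command to move; the robot and the scene stay as the last step left them, time stands still between calls to the robot, and variables do not carry over. Pictures are saved under pics/ and viewed, at most 14 in all, crops included, and the job is handed in when it is done.

```bash
mkdir -p pics; python3 - <<'E'
from cell import readout, vision, arm
import cv2, numpy as np
print(readout.observe(), arm.tcp_to_grasp)
for n in ("top","scene"):
    d=vision.get_image(n); cv2.imwrite(f"pics/{n}0.png",d["pixels"]); np.savez(f"pics/{n}0.npz",**d)
    print(n,d["camera_matrix"].round(1).tolist(),np.round(d["position"],3),np.round(d["rotation"],3).tolist())
E
```

```text
{'clock': 0.0, 'joints': array([-1.42557173,  0.43519212,  0.02494449,  1.57410493, -0.01160359,
        1.13398977, -0.07512666]), 'dq': array([ 0.00045083, -0.00127077, -0.00031658, -0.00126153,  0.00097106,
        0.00019479, -0.0016571 ]), 'joint_efforts': array([ 1.83038424e-03, -6.67862821e+01,  9.86196287e-01, -3.14447844e+01,
       -6.02817675e-02,  4.32719069e-02,  1.50455844e-04]), 'position': array([0.15322224, 0.60539737, 0.22596078]), 'ee_rot': array([-3.88390769e-01, -3.11742390e+00,  2.43139944e-03]), 'force': array([ 0.73203595,  0.69340316, -0.17869953]), 'ft_torque': array([ 0.01103571,  0.01714164, -0.09910399]), 'gripper_force': 0.0, 'width': 0.9988582319125028} -0.0188
top [[561.3, 0.0, 324.4], [0.0, 561.3, 240.5], [0.0, 0.0, 1.0]] [0.307 0.042 1.844] [0.106, -0.106, -1.564]
scene [[519.0, 0.0, 314.8], [0.0, 519.0, 240.6], [0.0, 0.0, 1.0]] [0.115 0.319 1.652] [0.193, -0.363, -2.161]
```

View pics/top0.png

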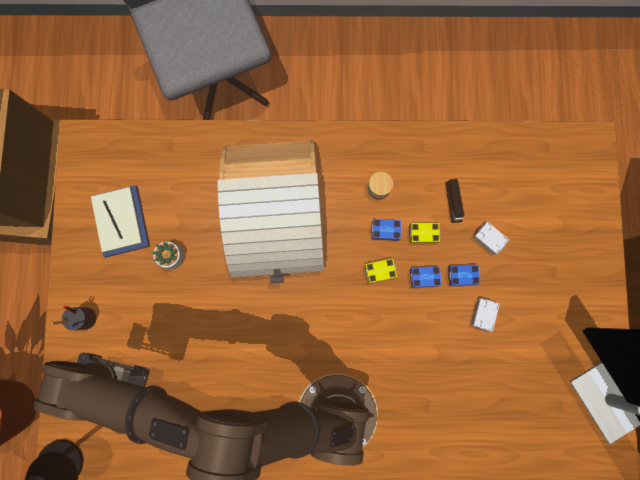

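View pics/scene0.png

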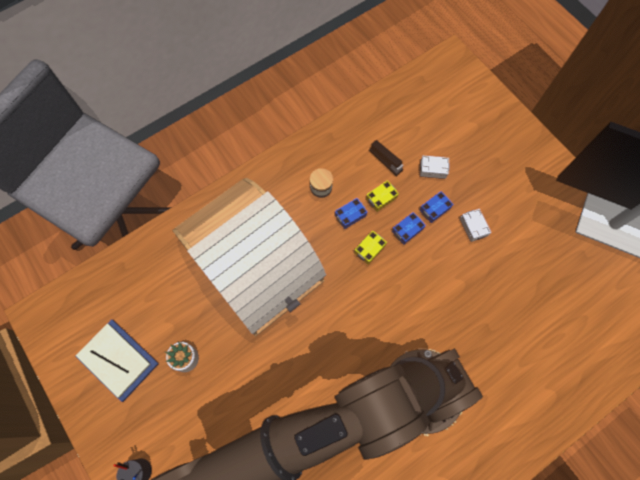

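The top view shows the organiser with its cover nearly shut and the pull at px (277,277). Three blue boxes are at (386,229), (425,276) and (464,274), and two yellow ones at (425,232) and (381,270). The white look-alikes are at (491,238) and (486,314). The candle is at (380,185), the stapler at (456,200) and the plant at (166,254).

```bash
cat > h.py <<'E'
import cv2, numpy as np
from scipy.spatial.transform import Rotation as R
from scipy.optimize import least_squares
from cell import readout, vision
def rays(d,uv):
    K=np.array(d["camera_matrix"]); uv=np.atleast_2d(uv).astype(float)
    c=np.c_[(uv[:,0]-K[0,2])/K[0,0],-(uv[:,1]-K[1,2])/K[1,1],-np.ones(len(uv))]
    r=np.array(d["rotation"]); M=R.from_rotvec(r).as_matrix() if r.shape==(3,) else r
    return np.array(d["position"]),c@M.T
def onplane(d,uv,z):
    p,v=rays(d,uv); return p+v*((z-p[2])/v[:,2])[:,None]
def cloud(d):
    v,u=np.mgrid[:480,:640]; p,w=rays(d,np.c_[u.ravel(),v.ravel()])
    return (p+w*d["z_map"].reshape(-1,1)).reshape(480,640,3)
def boxes(d,col,z=None,amin=150):
    """rects of coloured lids: centre, yaw of the short axis (mod pi), sizes, depth height"""
    hsv=cv2.cvtColor(d["pixels"],cv2.COLOR_BGR2HSV); C=cloud(d)
    lo,hi={"blue":((105,120,60),(130,255,255)),"yellow":((24,150,90),(36,255,255))}[col]
    m=cv2.morphologyEx(cv2.inRange(hsv,lo,hi),cv2.MORPH_CLOSE,np.ones((7,7)))
    out=[]
    for c in cv2.findContours(m,cv2.RETR_EXTERNAL,cv2.CHAIN_APPROX_NONE)[0]:
        if cv2.contourArea(c)<amin: continue
        mm=np.zeros(m.shape,np.uint8); cv2.drawContours(mm,[c],-1,255,-1)
        zz=np.percentile(C[...,2][(mm>0)&(d["z_map"]>0)],70)
        P=onplane(d,c[:,0],zz if z is None else z)[:,:2]
        (cx,cy),(w,h),a=cv2.minAreaRect((P*1000).astype(np.float32))
        a=np.radians(a)+(0 if w<h else np.pi/2); a=(a+np.pi/2)%np.pi-np.pi/2
        out.append(dict(px=c[:,0].mean(0).round().tolist(),xy=np.round([cx/1e3,cy/1e3],4).tolist(),yaw=round(a,3),size=np.round(sorted((w,h))).tolist(),z=round(float(zz),3)))
    return out
def go(x,y,z,yaw=None):
    """shift in tool units to TCP target, turn units to make tool y at world angle yaw (mod pi)"""
    s=readout.observe(); M=R.from_rotvec(s["ee_rot"]).as_matrix()
    t=M.T@(np.array([x,y,z])-s["position"])/.04
    ty=np.arctan2(M[1,1],M[0,1]); dz=0
    if yaw is not None:
        dz=-((yaw-ty+np.pi/2)%np.pi-np.pi/2)/np.radians(4)
    print("tool y ang",round(ty,3),"j7",round(s["joints"][6],2),"shift units (now axes)",t.round(2),"turn units",round(dz,2))
E
python3 - <<'E'
from h import *
for n in ("top","scene"):
    d=dict(np.load(f"pics/{n}0.npz"))
    for c in ("blue","yellow"):
        for b in boxes(d,c,0.043): print(n,c,b)
    C=cloud(d)
    if n=="top":
        np.set_printoptions(precision=4,suppress=True)
        for nm,u,v in (("plant",166,254),("candle",380,185),("stapler",456,200)): print(nm,C[v,u])
        px=d["pixels"].astype(int)
        roi=np.zeros((480,640),bool); roi[135:290,205:335]=1
        m=roi&(C[...,2]>.10)&(d["z_map"]>0)
        r=cv2.minAreaRect((C[m][:,:2]*1000).astype(np.float32)); print("rect",r)
        dark=roi&(px.max(2)<110)&(C[...,2]>.04); k=dark&(np.mgrid[:480,:640][0]>260)
        print("pull",k.sum(),C[k].min(0),C[k].max(0),np.median(C[k],0))
        w=roi&(C[...,2]>.1)&(px.max(2)-px.min(2)<30)&(px.min(2)>120); P=C[w]
        f=lambda q:(np.hypot((P[:,0]-q[0])*np.cos(q[2])+(P[:,1]-q[1])*np.sin(q[2]),P[:,2]-.03)-.226)
        s=least_squares(lambda q:np.r_[f(q),0.001*(q[1]-.2)],[.6,.2,0],loss="soft_l1",f_scale=.003); print("axis",s.x,np.abs(f(s.x)).mean())
        r=cv2.minAreaRect((P[:,:2]*1000).astype(np.float32)); print("coverrect",r)
E
```

```text
top blue {'px': [426.0, 276.0], 'xy': [0.4376, -0.2846], 'yaw': np.float64(0.06), 'size': [61.0, 88.0], 'z': 0.044}
top blue {'px': [464.0, 275.0], 'xy': [0.4435, -0.4082], 'yaw': np.float64(0.045), 'size': [61.0, 90.0], 'z': 0.044}
top blue {'px': [386.0, 229.0], 'xy': [0.5908, -0.1587], 'yaw': np.float64(-0.049), 'size': [62.0, 88.0], 'z': 0.044}
top yellow {'px': [381.0, 270.0], 'xy': [0.4568, -0.1387], 'yaw': np.float64(0.223), 'size': [64.0, 91.0], 'z': 0.044}
top yellow {'px': [425.0, 232.0], 'xy': [0.5799, -0.2838], 'yaw': np.float64(0.004), 'size': [62.0, 91.0], 'z': 0.044}
plant [0.5032 0.5459 0.0685]
candle [ 0.7319 -0.1375  0.0636]
stapler [ 0.6879 -0.3879  0.0424]
rect ((633.4854125976562, 203.98513793945312), (446.0585632324219, 290.78863525390625), 4.317564487457275)
pull 133 [0.4113 0.1671 0.0834] [0.4525 0.2042 0.1529] [0.4268 0.187  0.1374]
axis [0.6607 0.1982 0.0766] 0.009714526381724611
coverrect ((505.1180419921875, 194.99871826171875), (417.04376220703125, 289.548583984375), 4.014645099639893)
scene blue {'px': [408.0, 227.0], 'xy': [0.4353, -0.2825], 'yaw': np.float64(0.064), 'size': [61.0, 89.0], 'z': 0.044}
scene blue {'px': [350.0, 212.0], 'xy': [0.5896, -0.1571], 'yaw': np.float64(-0.05), 'size': [61.0, 89.0], 'z': 0.045}
scene blue {'px': [437.0, 206.0], 'xy': [0.4413, -0.4063], 'yaw': np.float64(0.035), 'size': [61.0, 86.0], 'z': 0.044}
scene yellow {'px': [371.0, 246.0], 'xy': [0.4547, -0.1385], 'yaw': np.float64(0.185), 'size': [65.0, 93.0], 'z': 0.044}
scene yellow {'px': [382.0, 195.0], 'xy': [0.5795, -0.2824], 'yaw': np.float64(0.003), 'size': [66.0, 94.0], 'z': 0.045}
```

```bash
python3 - <<'E'
from h import *
go(.425,.1876,.25,np.pi/2+.0755)
E
```

```text
tool y ang 1.323 j7 -0.08 shift units (now axes) [-9.15 -8.46 -0.59] turn units -4.63
```

```bash
python3 -m creep '[[-0.9,-0.85,-0.06,0,1],[-0.9,-0.85,-0.06,0,1],[-0.9,-0.85,-0.06,0,1],[-0.9,-0.85,-0.06,0,1],[-0.9,-0.85,-0.06,0,1],[-0.9,-0.85,-0.06,0,1],[-0.9,-0.85,-0.06,0,1],[-0.9,-0.85,-0.06,0,1],[-0.9,-0.85,-0.06,0,1],[-0.9,-0.85,-0.06,0,1],[0,0,0,-1,1],[0,0,0,-1,1]]' 30; python3 - <<'E'
from h import *
go(.425,.1876,.25,np.pi/2+.0755)
d=vision.get_image("wrist"); cv2.imwrite("pics/wrist0.png",d["pixels"]); np.savez("pics/wrist0.npz",**d)
E
```

```text
clock: 1.6
position: [0.419, 0.1872, 0.2505]
ee_rot: [-0.169, -3.137, 0.0]
force: [-0.5, 0.8, -0.2]
width: 1.0
gripper_force: 0.0
tool y ang 1.463 j7 0.97 shift units (now axes) [-0.15  0.03  0.01] turn units -2.63
```

View pics/wrist0.png

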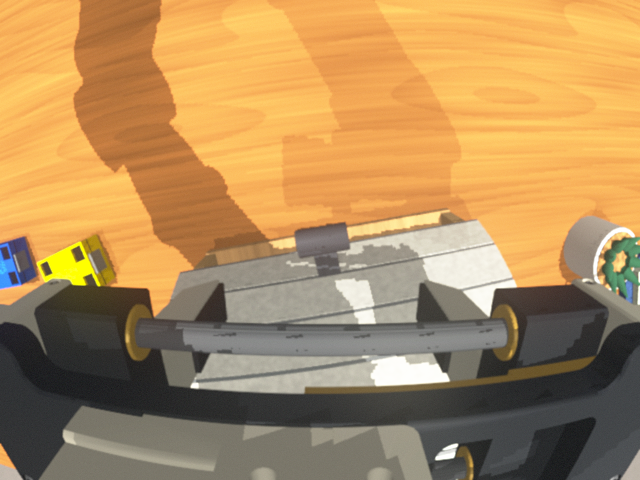

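The wrist view shows the cover pull at px (322,240), the plant at the far right and boxes at the far left.

```bash
python3 -m creep '[[-0.15,0,0,-1,1],[0,0,0,-1,1],[0,0,0,-0.63,1],[0,0,0,0,1]]'; cat >> h.py <<'E'
def wrays(d):
    K=np.array(d["camera_matrix"]); v,u=np.mgrid[:480,:640]
    a,b=(u-K[0,2])/K[0,0],(v-K[1,2])/K[1,1]; r=np.hypot(a,b)+1e-9
    k=np.tan(np.minimum(r,1.5))/r
    return np.stack([a*k,-b*k,-np.ones_like(a)],-1)
def wcloud(d):
    r=np.array(d["rotation"]); M=R.from_rotvec(r).as_matrix() if r.shape==(3,) else r
    return np.array(d["position"])+(wrays(d)*d["z_map"][...,None])@M.T
E
python3 - <<'E'
from h import *
np.set_printoptions(precision=4,suppress=True)
d=vision.get_image("wrist"); cv2.imwrite("pics/wrist1.png",d["pixels"])
C=wcloud(d); px=d["pixels"]
k=(px.max(2)<110)&(d["z_map"]>0)&(C[...,2]>.1)&(C[...,2]<.16)&(C[...,0]<.46)
n,l,st,ce=cv2.connectedComponentsWithStats(k.astype(np.uint8))
for i in range(1,n):
    if st[i,4]>200:
        P=C[l==i]; P=P[P[:,2]>P[:,2].max()-.012]; print(st[i],P.min(0),P.max(0),cv2.minAreaRect((P[:,:2]*1000).astype(np.float32)))
go(.425,.1876,.121,np.pi/2+.0755)
E
```

```text
clock: 2.15
position: [0.4247, 0.1873, 0.2505]
ee_rot: [0.117, -3.139, 0.0]
force: [0.5, 0.6, 0.4]
width: 0.996
gripper_force: 0.0
[297 241  50   8 236] [0.4254 0.1704 0.1335] [0.4339 0.2075 0.1445] ((429.7665100097656, 188.99977111816406), (7.948841571807861, 37.073341369628906), 2.3598108291625977)
[311 251  23  19 309] [0.4351 0.1816 0.1248] [0.4544 0.2    0.1347] ((444.94976806640625, 190.39942932128906), (17.611656188964844, 16.92949104309082), 8.211211204528809)
tool y ang 1.645 j7 1.16 shift units (now axes) [-0.01  0.01  3.24] turn units -0.02
```

```bash
python3 -m creep '[[-0.05,0,0.8,0,1],[0,0.04,0.8,0,1],[0,0,0.8,0,0.8],[0,0,0.7,0,0.8],[0,0,0,0,0.6],[0,0,0,0,0.4],[0,0,0,0,0.2],[0,0,0,0,0.2],[0,0,0,0,0.2]]' 25; python3 - <<'E'
from h import *
print(readout.observe()["position"])
E
```

```text
clock: 3.32
position: [0.4273, 0.1881, 0.1273]
ee_rot: [-0.117, 3.138, -0.001]
force: [0.6, -4.4, 2.1]
width: 0.434
gripper_force: 25.0
[0.4272563  0.18806182 0.12732081]
```

```bash
python3 -m creep '[[-0.34,0,-0.61,0,0.2],[-0.40,0,-0.57,0,0.2],[-0.46,0,-0.53,0,0.2],[-0.52,0,-0.47,0,0.2],[0,0,0,0,0.2]]' 40;  python3 -m creep '[[-0.57,0,-0.42,0,0.2],[-0.61,0,-0.35,0,0.2],[-0.64,0,-0.29,0,0.2],[-0.67,0,-0.21,0,0.2],[0,0,0,0,0.2]]'
```

```text
clock: 3.95
position: [0.4943, 0.1932, 0.2157]
ee_rot: [0.117, -3.136, 0.001]
force: [-12.5, -6.9, 16.4]
width: 0.429
gripper_force: 40.0
clock: 4.58
position: [0.5973, 0.201, 0.2681]
ee_rot: [-0.116, 3.134, 0.001]
force: [-1.3, -3.8, 16.2]
width: 0.427
gripper_force: 40.0
```

```bash
python3 -m creep '[[-0.69,0,-0.24,0,0.2],[-0.70,0,-0.07,0,0.2],[-0.70,0,0.01,0,0.2],[-0.68,0,0.05,0,0.2],[0,0,0,0,0.2]]'; python3 - <<'E'
from h import *
s=readout.observe(); print(s["position"],s["joints"])
E
```

```text
clock: 5.2
position: [0.707, 0.2094, 0.2745]
ee_rot: [-0.116, 3.138, -0.001]
force: [3.7, -1.1, -0.2]
width: 0.427
gripper_force: 40.0
[0.70698436 0.20937223 0.27451864] [-0.51898017  0.60905556  0.29541967  1.190829   -0.16969508  1.36371675
  1.40558799]
```

```bash
python3 -m creep '[[0,0,0,0,0.8],[0,0,0,0,1],[0,0,0,0,1],[0,0,-0.8,0,1],[0,0,-0.9,0,1],[0.8,0.8,0,0,1],[0.9,0.9,0,0,1],[0.9,0.9,0,0,1],[0.9,0.9,0,0,1],[0.9,0.9,0,0,1]]'; python3 - <<'E'
from h import *
go(.456,-.139,.25,.2)
E
```

```text
clock: 6.45
position: [0.5145, 0.3734, 0.3431]
ee_rot: [-0.119, 3.139, 0.001]
force: [-0.7, 0.8, 0.8]
width: 1.0
gripper_force: 0.0
tool y ang 1.647 j7 1.02 shift units (now axes) [  2.43 -12.66   2.32] turn units 20.72
```

```bash
python3 -m creep '[[0.2,-1,0,1,1],[0.4,-1,0.1,1,1],[0.5,-1,0.2,1,1],[0.5,-0.9,0.2,1,1],[0.5,-0.8,0.2,1,1],[0.5,-0.8,0,1,1],[0.5,-0.8,0,1,1],[0.5,-0.8,0,1,1],[0.5,-0.7,0,1,1],[0.5,-0.6,0,1,1],[0.5,-0.6,0,1,1],[0.4,-0.6,0,1,1]]'; python3 - <<'E'
from h import *
go(.456,-.139,.2,.2)
E
```

```text
clock: 7.95
position: [0.2141, 0.0808, 0.3147]
ee_rot: [1.171, 2.915, 0.001]
force: [-0.1, -0.4, -0.1]
width: 0.997
gripper_force: 0.0
tool y ang 0.807 j7 0.11 shift units (now axes) [-8.17  0.21  2.87] turn units 8.69
```

```bash
python3 -m creep '[[-0.9,0,0.1,0,1],[-0.9,0.03,0.3,0,1],[-0.9,0.03,0.3,0,1],[-0.9,0.03,0.3,0,1],[-0.9,0.03,0.3,0,1],[-0.9,0.03,0.3,0,1],[-0.9,0.03,0.3,0,1],[-0.9,0.03,0.3,0,1],[-0.9,0,0.3,0,1],[0,0,0,1,1],[0,0,0,1,1],[0,0,0,1,1]]'; python3 -m creep '[[0,0,0,1,1],[0,0,0,1,1],[0,0,0,1,1],[0,0,0,1,1],[0,0,0,1,1],[0,0,0,0.7,1]]';python3 - <<'E'
from h import *
for n in ("top","scene"):
    d=vision.get_image(n); np.savez(f"pics/{n}1.npz",**d); cv2.imwrite(f"pics/{n}1.png",d["pixels"])
    for c in ("blue","yellow"):
        for b in boxes(d,c): print(n,c,b)
t=cv2.imread("pics/top1.png")[120:300,180:500]; s=cv2.imread("pics/scene1.png")[150:350,150:500]
cv2.imwrite("pics/c1.png",np.vstack([cv2.resize(t,(533,300)),cv2.resize(s,(533,300))]))
go(.456,-.139,.2,.2)
E
```

```text
clock: 9.45
position: [0.4554, -0.1362, 0.2148]
ee_rot: [-1.47, -2.776, -0.001]
force: [-1.0, -0.2, -1.6]
width: 1.001
gripper_force: 0.0
clock: 10.2
position: [0.4555, -0.1359, 0.2149]
ee_rot: [-1.989, -2.432, -0.002]
force: [0.8, -0.1, -0.2]
width: 1.0
gripper_force: 0.0
top blue {'px': [428.0, 278.0], 'xy': [0.437, -0.2856], 'yaw': np.float64(0.004), 'size': [61.0, 87.0], 'z': 0.044}
top blue {'px': [464.0, 275.0], 'xy': [0.4435, -0.4081], 'yaw': np.float64(0.045), 'size': [62.0, 90.0], 'z': 0.043}
top blue {'px': [258.0, 244.0], 'xy': [0.5399, 0.2575], 'yaw': np.float64(0.063), 'size': [60.0, 86.0], 'z': 0.056}
top yellow {'px': [296.0, 241.0], 'xy': [0.5481, 0.1326], 'yaw': np.float64(0.09), 'size': [65.0, 90.0], 'z': 0.055}
top yellow {'px': [426.0, 231.0], 'xy': [0.5797, -0.2825], 'yaw': np.float64(0.004), 'size': [62.0, 93.0], 'z': 0.044}
scene blue {'px': [254.0, 295.0], 'xy': [0.5382, 0.2597], 'yaw': np.float64(0.026), 'size': [61.0, 86.0], 'z': 0.057}
scene blue {'px': [439.0, 205.0], 'xy': [0.4408, -0.4146], 'yaw': np.float64(0.02), 'size': [62.0, 72.0], 'z': 0.045}
scene yellow {'px': [286.0, 269.0], 'xy': [0.5467, 0.1352], 'yaw': np.float64(0.111), 'size': [65.0, 90.0], 'z': 0.056}
tool y ang 0.201 j7 0.74 shift units (now axes) [-0.08 -0.    0.37] turn units 0.01
```

View pics/c1.png

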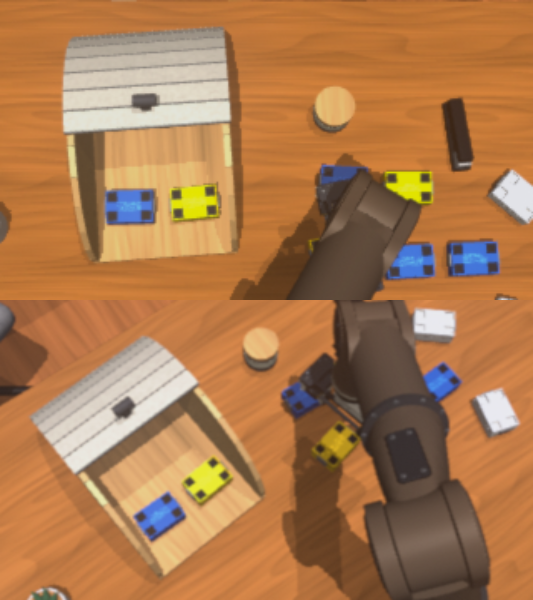

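The cover is open, with the blue base on the left at about (0.539, 0.259) and the yellow base on the right at about (0.547, 0.134). The gripper is over the first yellow box, so I'll measure with the wrist camera.

```bash
cat >> h.py <<'E'
HSV={"blue":((105,120,40),(130,255,255)),"yellow":((22,140,60),(36,255,255))}
def wbox(col,zlid,tag,amin=1500):
    """lid rectangles from the wrist camera on plane zlid, in world and relative to TCP in tool axes"""
    d=vision.get_image("wrist"); cv2.imwrite(f"pics/{tag}.png",d["pixels"])
    s=readout.observe(); T=R.from_rotvec(s["ee_rot"]).as_matrix()
    r=np.array(d["rotation"]); M=R.from_rotvec(r).as_matrix() if r.shape==(3,) else r
    W=wrays(d)@M.T; p=np.array(d["position"]); P=p+W*((zlid-p[2])/W[...,2])[...,None]; C=wcloud(d)
    m=cv2.inRange(cv2.cvtColor(d["pixels"],cv2.COLOR_BGR2HSV),*HSV[col])
    top=(np.abs(C[...,2]-zlid)<.006)&(m>0)
    m=cv2.morphologyEx(np.uint8(top)*255,cv2.MORPH_CLOSE,np.ones((25,25)))
    for c in cv2.findContours(m,cv2.RETR_EXTERNAL,cv2.CHAIN_APPROX_NONE)[0]:
        if cv2.contourArea(c)<amin: continue
        c=c[:,0]; q=P[c[:,1],c[:,0],:2]; (cx,cy),(w,h),a=cv2.minAreaRect((q*1000).astype(np.float32))
        a=np.radians(a)+(0 if w<h else np.pi/2); a=(a+np.pi/2)%np.pi-np.pi/2
        mm=np.zeros(m.shape,np.uint8); cv2.drawContours(mm,[c[:,None]],-1,255,-1)
        zz=np.median(C[...,2][(mm>0)&top])
        rel=T.T@(np.array([cx/1e3,cy/1e3,zlid])-s["position"])
        print(tag,col,"px",c.mean(0).round(),"xy",np.round([cx/1e3,cy/1e3],4),"yaw",round(a,3),"size",np.round(sorted((w,h)),1),"z",round(float(zz),4),"rel tool mm",(rel*1000).round(1))
E
python3 - <<'E'
from h import *
wbox("yellow",.043,"w2")
go(.456,-.139,.16,.2)
E
```

```text
w2 yellow px [405. 370.] xy [ 0.5791 -0.2773] yaw -1.369 size [39.7 68.5] z 0.0434 rel tool mm [-163.3   92.6  171.8]
w2 yellow px [321. 224.] xy [ 0.4562 -0.1385] yaw 0.223 size [62.5 91.5] z 0.0434 rel tool mm [-2.600e+00  1.000e-01  1.718e+02]
tool y ang 0.202 j7 0.74 shift units (now axes) [-0.07 -0.    1.37] turn units 0.03
```

View pics/w2.png

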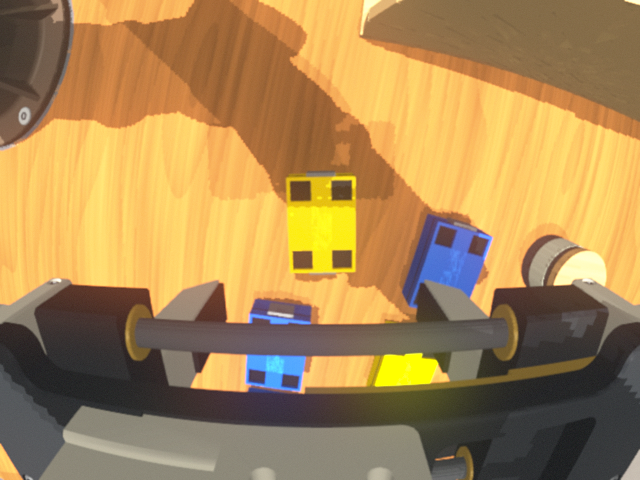

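The wrist view shows the first yellow box centred between the fingers at px (321,224), and its size reads correctly.

```bash
python3 -m creep '[[-0.06,0,0.9,-0.3,1],[0,0,0.9,0,1],[0,0,0.9,0,1],[0,0,0.9,0,1],[0,0,0.9,0,1],[0,0,0.5,0,1],[0,0,0,0,0.7],[0,0,0,0,0.5],[0,0,0,0,0.5],[0,0,0,0,0.5]]' 20; python3 - <<'E'
from h import *
print(readout.observe()["position"])
E
```

```text
clock: 11.6
position: [0.4567, -0.1387, 0.0155]
ee_rot: [1.96, 2.454, 0.001]
force: [-0.2, -0.1, 5.6]
width: 0.674
gripper_force: 20.0
[ 0.45667217 -0.13869601  0.01545068]
```

```bash
python3 -m creep '[[0,0,-0.5,0,0.5],[0,0,-0.9,0,0.5],[0,0,-1,0,0.5],[0,0,-1,0,0.5],[0,0,-1,0,0.5],[0,0,-1,0,0.5],[0,0,-1,0,0.5],[0,0,-0.6,0,0.5],[0,0,0,1,0.5],[0,0,0,0.7,0.5]]'; python3 - <<'E'
from h import *
go(.5475,.134,.3,.09)
E
```

```text
clock: 12.85
position: [0.4559, -0.1386, 0.295]
ee_rot: [-2.105, -2.331, -0.002]
force: [-0.9, -0.6, -2.3]
width: 0.671
gripper_force: 20.0
tool y ang 0.102 j7 0.55 shift units (now axes) [ 6.55  2.97 -0.12] turn units 0.17
```

```bash
python3 -m creep '[[0.5,0.4,0,0,0.5],[0.8,0.6,0,0,0.5],[0.8,0.6,0,0,0.5],[0.8,0.6,0,0,0.5],[0.8,0.6,0,0,0.5],[0.3,0.17,0,0.17,0.5],[0,0,0,0,0.5]]'; python3 - <<'E'
from h import *
wbox("yellow",.055,"w3")
wbox("blue",.055,"w3b")
go(.5475,.134,.3,.09)
E
```

```text
clock: 13.72
position: [0.5577, 0.0338, 0.2942]
ee_rot: [-2.115, -2.323, 0.002]
force: [0.1, -0.3, -1.5]
width: 0.673
gripper_force: 20.0
w3 yellow px [322. 115.] xy [0.5486 0.1343] yaw 0.098 size [62.2 89.9] z 0.0553 rel tool mm [102.5   0.8 239.5]
w3b blue px [324.  20.] xy [0.5413 0.2398] yaw -1.536 size [51.5 60.6] z 0.0554 rel tool mm [209.    3.1 239.7]
tool y ang 0.09 j7 0.33 shift units (now axes) [ 2.57 -0.01 -0.13] turn units 0.01
```

View pics/w3.png

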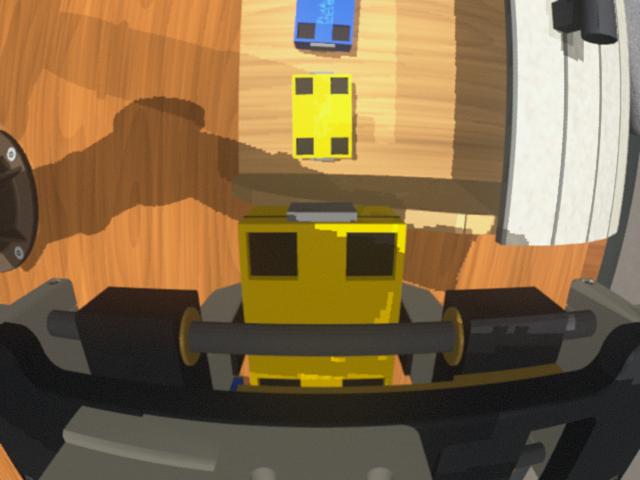

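```bash
python3 -m creep '[[0.7,0.02,0,-0.1,0.5],[0.8,0,0,0,0.5],[0.7,0,0,0,0.5],[0.36,0,0,0,0.5],[0,0,0,0,0.5],[0,0,0.7,0,0.5],[0,0,0.9,0,0.5],[0,0,0.9,0,0.5],[0,0,0.9,0,0.5],[0,0,0.9,0,0.5],[0,0,0.7,0,0.5],[0,0,0.2,0,0.5]]'; python3 - <<'E'
from h import *
go(.5486,.1343,.0655,.098)
E
```

```text
clock: 15.32
position: [0.5481, 0.1326, 0.0858]
ee_rot: [-2.112, -2.325, 0.003]
force: [0.6, 0.1, -0.8]
width: 0.671
gripper_force: 20.0
tool y ang 0.096 j7 0.36 shift units (now axes) [0.04 0.02 0.51] turn units -0.03
```

```bash
python3 -m creep '[[0.04,0.02,0.1,0,0.5],[0,0,0.12,0,0.5],[0,0,0.12,0,0.5],[0,0,0.12,0,0.5],[0,0,0.07,0,0.5],[0,0,0,0,0.5]]'; python3 - <<'E'
from h import *
print(readout.observe()["position"])
E
```

```text
clock: 16.08
position: [0.5494, 0.1363, 0.0655]
ee_rot: [-2.109, -2.328, -0.0]
force: [-1.3, 0.3, -1.5]
width: 0.674
gripper_force: 20.0
[0.54936669 0.13631583 0.06552358]
```

```bash
python3 -m creep '[[0,0,0,0,0.75],[0,0,0,0,0.95],[0,0,0,0,0.95],[0,0,-0.5,0,0.95],[0,0,-0.9,0,0.95],[0,0,-1,0,0.95],[0,0,-1,0,0.95],[0,0,-1,0,0.95],[0,0,-0.8,0,0.95],[0,0,0,0,0.95]]'; python3 - <<'E'
from h import *
wbox("yellow",.093,"w4")
wbox("blue",.055,"w4b")
d=vision.get_image("top")
for c in HSV:
    for b in boxes(d,c): print(c,b)
go(.591,-.158,.28,-.049)
E
```

```text
clock: 17.32
position: [0.5507, 0.1357, 0.2771]
ee_rot: [2.109, 2.326, 0.007]
force: [0.2, 0.1, -0.4]
width: 0.945
gripper_force: 0.0
w4 yellow px [318. 217.] xy [0.5493 0.1366] yaw 0.097 size [62.8 90.4] z 0.0931 rel tool mm [  0.4  -0.9 182.4]
w4b blue px [324.  93.] xy [0.5408 0.2597] yaw 0.032 size [60.8 89.6] z 0.0553 rel tool mm [123.6   3.6 219.3]
blue {'px': [426.0, 276.0], 'xy': [0.4373, -0.2845], 'yaw': np.float64(0.06), 'size': [60.0, 88.0], 'z': 0.044}
blue {'px': [464.0, 275.0], 'xy': [0.4435, -0.4082], 'yaw': np.float64(0.041), 'size': [61.0, 90.0], 'z': 0.044}
blue {'px': [386.0, 229.0], 'xy': [0.5908, -0.1586], 'yaw': np.float64(-0.049), 'size': [62.0, 88.0], 'z': 0.043}
yellow {'px': [425.0, 232.0], 'xy': [0.5797, -0.2825], 'yaw': np.float64(0.004), 'size': [62.0, 93.0], 'z': 0.044}
tool y ang 0.098 j7 0.18 shift units (now axes) [-7.42  0.33 -0.17] turn units 2.11
```

```bash
python3 -m creep '[[-0.6,0.03,0,0,1],[-0.9,0.04,0,0,1],[-0.9,0.04,0,0,1],[-0.9,0.04,0,0,1],[-0.9,0.04,0,0,1],[-0.9,0.04,0,0,1],[-0.9,0.04,0.3,0,1],[-0.9,0.04,0.5,0,1],[-0.52,0,0.5,0,1],[0,0,0.6,1,1],[0,0,0,1,1],[0,0,0,0.1,1]]'; python3 - <<'E'
from h import *
readout.observe()
wbox("blue",.043,"w5")
go(.5908,-.1586,.0155,-.049)
E
```

```text
clock: 18.98
position: [0.5901, -0.1579, 0.1965]
ee_rot: [-2.274, -2.166, 0.003]
force: [0.3, 0.5, -0.2]
width: 0.999
gripper_force: 0.0
w5 blue px [323. 224.] xy [ 0.5918 -0.1575] yaw -0.046 size [60.4 89.3] z 0.0434 rel tool mm [  0.4   1.6 153.9]
tool y ang -0.048 j7 0.63 shift units (now axes) [-0.02  0.02  4.54] turn units 0.02
```

```bash
python3 -m creep '[[0.01,0.04,0.8,0,1],[0,0,0.9,0,1],[0,0,0.9,0,1],[0,0,0.9,0,1],[0,0,0.7,0,1],[0,0,0.33,0,1],[0,0,0,0,0.7],[0,0,0,0,0.5],[0,0,0,0,0.5],[0,0,0,0,0.5]]' 20;python3 -m creep '[[0,0,-0.5,0,0.5],[0,0,-0.9,0,0.5],[0,0,-1,0,0.5],[0,0,-1,0,0.5],[0,0,-1,0,0.5],[0,0,-1,0,0.5],[0,0,-1,0,0.5],[0,0,-0.6,-0.5,0.5],[0,0,0,-0.6,0.5],[0,0,0,0,0.5]]'; python3 - <<'E'
from h import *
go(.5408,.2597,.3,.035)
E
```

```text
clock: 20.27
position: [0.5928, -0.1576, 0.0172]
ee_rot: [2.274, 2.167, 0.001]
force: [-1.9, 0.2, 5.2]
width: 0.671
gripper_force: 20.0
clock: 21.52
position: [0.5919, -0.1572, 0.2956]
ee_rot: [-2.188, -2.252, -0.0]
force: [0.2, 0.6, -3.3]
width: 0.673
gripper_force: 20.0
tool y ang 0.029 j7 0.62 shift units (now axes) [10.45 -0.97 -0.1 ] turn units -0.09
```

```bash
python3 -m creep '[[0.6,-0.1,0,0,0.5],[0.9,-0.1,0,0,0.5],[0.9,-0.1,0,0,0.5],[0.9,-0.1,0,0,0.5],[0.9,-0.1,0,0,0.5],[0.9,-0.1,0,0,0.5],[0.9,-0.1,0,0,0.5],[0.9,-0.1,0,0,0.5],[0.9,-0.1,0,0,0.5],[0.3,-0.07,0,0,0.5],[0,0,0,0,0.5]]'; python3 - <<'E'
from h import *
wbox("blue",.055,"w6")
go(.5408,.2597,.0672,.035)
E
```

```text
clock: 22.9
position: [0.5437, 0.1655, 0.2954]
ee_rot: [-2.188, -2.254, 0.003]
force: [0.4, -0.5, -1.0]
width: 0.675
gripper_force: 20.0
w6 blue px [321. 122.] xy [0.5409 0.2598] yaw 0.031 size [60.7 87.8] z 0.0554 rel tool mm [ 95.9  -0.4 240.7]
tool y ang 0.028 j7 0.06 shift units (now axes) [ 2.4  -0.01  5.71] turn units -0.1
```

```bash
python3 -m creep '[[0.6,-0.01,0,-0.1,0.5],[0.8,0,0,0,0.5],[0.7,0,0,0,0.5],[0.28,0,0,0,0.5],[0,0,0.6,0,0.5],[0,0,0.9,0,0.5],[0,0,0.9,0,0.5],[0,0,0.9,0,0.5],[0,0,0.9,0,0.5],[0,0,0.7,0,0.5],[0,0,0.3,0,0.5],[0,0,0,0,0.5]]'; python3 - <<'E'
from h import *
go(.5409,.2598,.0672,.033)
E
```

```text
clock: 24.45
position: [0.5409, 0.2598, 0.0882]
ee_rot: [2.182, 2.26, -0.001]
force: [0.1, 0.1, -1.3]
width: 0.675
gripper_force: 20.0
tool y ang 0.035 j7 0.11 shift units (now axes) [-0.    0.    0.53] turn units 0.03
```

```bash
python3 -m creep '[[0,0,0.1,0,0.5],[0,0,0.12,0,0.5],[0,0,0.12,0,0.5],[0,0,0.12,0,0.5],[0,0,0.07,0,0.5],[0,0,0,0,0.5]]'; python3 -m creep '[[0,0,0,0,0.75],[0,0,0,0,0.95],[0,0,0,0,0.95],[0,0,-0.5,0,0.95],[0,0,-0.9,0,0.95],[0,0,-1,0,0.95],[0,0,-1,0,0.95],[0,0,-1,0,0.95],[0,0,-0.8,0,0.95],[0,0,0,0,0.95]]'; python3 - <<'E'
from h import *
wbox("blue",.093,"w7")
wbox("yellow",.093,"w7b")
d=vision.get_image("top")
for c in HSV:
    for b in boxes(d,c): print(c,b)
go(.5797,-.2825,.2,.004)
E
```

```text
clock: 25.2
position: [0.5408, 0.2603, 0.0671]
ee_rot: [-2.182, -2.26, 0.0]
force: [-0.7, 0.0, -2.0]
width: 0.672
gripper_force: 20.0
clock: 26.45
position: [0.5423, 0.2599, 0.2789]
ee_rot: [2.181, 2.259, 0.008]
force: [0.0, 0.1, -0.1]
width: 0.953
gripper_force: 0.0
w7 blue px [319. 218.] xy [0.5408 0.2603] yaw 0.026 size [60.4 90.3] z 0.0932 rel tool mm [-1.000e-01 -1.000e+00  1.841e+02]
w7b yellow px [325. 308.] xy [0.5488 0.1672] yaw -1.486 size [35.7 61.9] z 0.0929 rel tool mm [-93.4   4.6 182.8]
blue {'px': [425.0, 277.0], 'xy': [0.4373, -0.2845], 'yaw': np.float64(0.06), 'size': [60.0, 88.0], 'z': 0.044}
blue {'px': [464.0, 275.0], 'xy': [0.4434, -0.4079], 'yaw': np.float64(0.045), 'size': [61.0, 90.0], 'z': 0.044}
yellow {'px': [297.0, 239.0], 'xy': [0.5478, 0.1325], 'yaw': np.float64(0.105), 'size': [72.0, 87.0], 'z': 0.093}
yellow {'px': [425.0, 232.0], 'xy': [0.5799, -0.2838], 'yaw': np.float64(0.004), 'size': [62.0, 91.0], 'z': 0.043}
tool y ang 0.035 j7 -0.05 shift units (now axes) [-13.6    0.5    1.87] turn units 0.45
```

Both boxes are seated (lids at 0.093). Next is the second yellow box.

```bash
python3 -m creep '[[-0.6,0.03,0,0,1],[-0.9,0.04,0,0,1],[-1,0.04,0,0,1],[-1,0.04,0,0,1],[-1,0.04,0,0,1],[-1,0.04,0,0,1],[-1,0.04,0,0,1],[-1,0.04,0,0,1],[-1,0.04,0,0,1],[-1,0.04,0,0.45,1],[-1,0,0.3,0,1],[-1,0,0.5,0,1]]'; python3 -m creep '[[-0.9,0,0.5,0,1],[-0.9,0,0.5,0,1],[-0.3,0.1,0,0,1],[0,0,0,0,1]]';  python3 - <<'E'
from h import *
wbox("yellow",.043,"w8")
go(.5797,-.2832,.0165,.004)
E
```

```text
clock: 28.1
position: [0.5692, -0.2016, 0.2427]
ee_rot: [2.218, 2.224, -0.001]
force: [0.9, -0.8, 0.4]
width: 0.998
gripper_force: 0.0
clock: 28.6
position: [0.5739, -0.2841, 0.2032]
ee_rot: [-2.219, -2.224, 0.001]
force: [-0.5, 0.7, -0.6]
width: 0.999
gripper_force: 0.0
w8 yellow px [329. 223.] xy [ 0.5811 -0.2836] yaw 0.013 size [62.5 90.9] z 0.0434 rel tool mm [ -0.8   6.6 160.4]
tool y ang 0.004 j7 0.86 shift units (now axes) [-0.01  0.13  4.67] turn units -0.0
```

```bash
python3 -m creep '[[-0.01,0.16,0.8,-0.1,1],[0,0,0.9,0,1],[0,0,0.9,0,1],[0,0,0.9,0,1],[0,0,0.7,0,1],[0,0,0.45,0,1],[0,0,0,0,0.7],[0,0,0,0,0.5],[0,0,0,0,0.5],[0,0,0,0,0.5]]' 20;python3 -m creep '[[0,0,-0.5,0,0.5],[0,0,-0.9,0,0.5],[0,0,-1,0,0.5],[0,0,-1,0,0.5],[0,0,-1,0,0.5],[0,0,-1,0,0.5],[0,0,-1,0,0.5],[0,0,-1,-0.5,0.5],[0,0,-0.4,-0.8,0.5],[0,0,0,0,0.5]]'; python3 - <<'E'
from h import *
go(.5493,.1366,.3,.097)
E
```

```text
clock: 29.9
position: [0.5815, -0.2835, 0.0181]
ee_rot: [2.208, 2.233, 0.001]
force: [-0.1, 0.2, 4.6]
width: 0.674
gripper_force: 20.0
clock: 31.15
position: [0.5808, -0.284, 0.3313]
ee_rot: [2.105, 2.328, 0.002]
force: [0.0, -0.4, -2.9]
width: 0.67
gripper_force: 20.0
tool y ang 0.101 j7 0.86 shift units (now axes) [10.54  0.27  0.77] turn units 0.05
```

```bash
python3 -m creep '[[0.6,0.03,0,0,0.5],[0.9,0.03,0,0,0.5],[0.9,0.03,0,0,0.5],[0.9,0.03,0,0,0.5],[0.9,0.03,0,0,0.5],[0.9,0.03,0,0,0.5],[0.9,0.03,0,0,0.5],[0.9,0.03,0,0,0.5],[0.8,0.03,0,0,0.5],[0.3,0,0,0,0.5],[0,0,0,0,0.5]]'; python3 - <<'E'
from h import *
wbox("yellow",.093,"w9")
go(.5493,.1366,.1061,.097)
E
```

```text
clock: 32.52
position: [0.5588, 0.0364, 0.3287]
ee_rot: [-2.105, -2.332, 0.001]
force: [-0.7, -0.7, -2.1]
width: 0.673
gripper_force: 20.0
w9 yellow px [324. 115.] xy [0.5514 0.1375] yaw 0.104 size [62.6 90.2] z 0.0932 rel tool mm [102.7   2.9 235.9]
tool y ang 0.101 j7 0.3 shift units (now axes) [2.55 0.02 5.57] turn units 0.05
```

```bash
python3 -m creep '[[0.6,0.04,0,0,0.5],[0.8,0,0,0,0.5],[0.8,0,0,0,0.5],[0.36,0,0,0,0.5],[0,0,0.6,0,0.5],[0,0,0.9,0,0.5],[0,0,0.9,0,0.5],[0,0,0.9,0,0.5],[0,0,0.9,0,0.5],[0,0,0.6,0,0.5],[0,0,0.25,0,0.5],[0,0,0,0,0.5]]'; python3 - <<'E'
from h import *
go(.5503,.137,.1061,.1)
E
```

```text
clock: 34.08
position: [0.5506, 0.1371, 0.1273]
ee_rot: [2.107, 2.33, -0.001]
force: [-0.1, 1.1, -1.1]
width: 0.671
gripper_force: 20.0
tool y ang 0.1 j7 0.3 shift units (now axes) [-0.   -0.01  0.53] turn units 0.01
```

```bash
python3 -m creep '[[0,0,0.1,0,0.5],[0,0,0.12,0,0.5],[0,0,0.12,0,0.5],[0,0,0.12,0,0.5],[0,0,0.07,0,0.5],[0,0,0,0,0.5]]'; python3 -m creep '[[0,0,0,0,0.75],[0,0,0,0,0.95],[0,0,0,0,0.95],[0,0,-0.5,0,0.95],[0,0,-0.9,0,0.95],[0,0,-1,0,0.95],[0,0,-1,0,0.95],[0,0,-1,0,0.95],[0,0,0,0,0.95],[0,0,0,0,0.95]]'; python3 - <<'E'
from h import *
wbox("yellow",.131,"w10")
wbox("blue",.093,"w10b")
d=vision.get_image("top")
for c in HSV:
    for b in boxes(d,c): print(c,b)
go(.4373,-.2845,.2,.06)
E
```

```text
clock: 34.83
position: [0.5504, 0.1382, 0.1059]
ee_rot: [-2.105, -2.332, 0.0]
force: [0.1, 0.4, -1.4]
width: 0.675
gripper_force: 20.0
clock: 36.08
position: [0.5501, 0.1382, 0.2823]
ee_rot: [-2.105, -2.331, -0.001]
force: [-0.2, 0.3, 0.0]
width: 0.952
gripper_force: 0.0
w10 yellow px [321. 225.] xy [0.5501 0.1384] yaw 0.101 size [62.4 90.7] z 0.1309 rel tool mm [  0.    0.4 150.6]
w10b blue px [325.  91.] xy [0.5409 0.2596] yaw 0.036 size [61.1 89.8] z 0.0932 rel tool mm [121.6   3.8 188.3]
blue {'px': [426.0, 276.0], 'xy': [0.4373, -0.2845], 'yaw': np.float64(0.06), 'size': [60.0, 88.0], 'z': 0.044}
blue {'px': [464.0, 275.0], 'xy': [0.4434, -0.4079], 'yaw': np.float64(0.045), 'size': [61.0, 90.0], 'z': 0.044}
blue {'px': [247.0, 242.0], 'xy': [0.5381, 0.2841], 'yaw': np.float64(-1.549), 'size': [35.0, 61.0], 'z': 0.093}
tool y ang 0.102 j7 0.16 shift units (now axes) [-10.23  -3.87   2.04] turn units 0.6
```

The yellow stack is done (lid at 0.131). Next are the two blue boxes.

```bash
python3 -m creep '[[-0.6,-0.1,0,0,1],[-0.9,-0.2,0,0,1],[-0.9,-0.3,0,0,1],[-0.9,-0.4,0,0,1],[-0.9,-0.4,0,0,1],[-0.9,-0.4,0,0,1],[-0.9,-0.4,0,0.3,1],[-0.9,-0.4,0.1,0.3,1],[-0.9,-0.4,0.4,0,1],[-0.9,-0.4,0.5,0,1],[-0.9,-0.4,0.5,0,1],[-0.65,-0.1,0.5,0,1]]'; python3 -m creep '[[0,0,0,0,1]]';  python3 - <<'E'
from h import *
wbox("blue",.043,"w11")
go(.4373,-.2845,.0165,.06)
E
```

```text
clock: 37.72
position: [0.4277, -0.2861, 0.2012]
ee_rot: [-2.157, -2.283, 0.001]
force: [1.5, 0.2, 0.3]
width: 1.0
gripper_force: 0.0
clock: 37.85
position: [0.4274, -0.286, 0.2008]
ee_rot: [-2.159, -2.28, 0.004]
force: [-0.7, -0.1, -0.2]
width: 0.999
gripper_force: 0.0
w11 blue px [333. 221.] xy [ 0.4372 -0.2834] yaw 0.062 size [60.4 90.3] z 0.0434 rel tool mm [  0.9   9.2 158.4]
tool y ang 0.056 j7 0.98 shift units (now axes) [-0.01  0.23  4.62] turn units -0.05
```

```bash
python3 -m creep '[[0.02,0.24,0.8,-0.1,1],[0,0,0.9,0,1],[0,0,0.9,0,1],[0,0,0.9,0,1],[0,0,0.7,0,1],[0,0,0.4,0,1],[0,0,0,0,0.7],[0,0,0,0,0.5],[0,0,0,0,0.5],[0,0,0,0,0.5]]' 20;python3 -m creep '[[0,0,-0.5,0,0.5],[0,0,-0.9,0,0.5],[0,0,-1,0,0.5],[0,0,-1,0,0.5],[0,0,-1,0,0.5],[0,0,-1,0,0.5],[0,0,-1,0,0.5],[0,0,-1,0.2,0.5],[0,0,-0.4,0.2,0.5],[0,0,0,0,0.5]]'; python3 - <<'E'
from h import *
go(.5408,.2599,.3313,.033)
E
```

```text
clock: 39.15
position: [0.4399, -0.2823, 0.0186]
ee_rot: [2.145, 2.294, 0.001]
force: [-2.8, -0.1, 6.6]
width: 0.673
gripper_force: 20.0
clock: 40.4
position: [0.4401, -0.282, 0.33]
ee_rot: [2.177, 2.264, 0.002]
force: [0.0, -0.1, -2.2]
width: 0.674
gripper_force: 20.0
tool y ang 0.039 j7 0.83 shift units (now axes) [13.44  3.05 -0.03] turn units 0.09
```

```bash
python3 -m creep '[[0.6,0.3,0,0,0.5],[0.9,0.3,0,0,0.5],[1,0.35,0,0,0.5],[1,0.35,0,0,0.5],[1,0.35,0,0,0.5],[1,0.35,0,0,0.5],[1,0.35,0,0,0.5],[1,0.35,0,0,0.5],[1,0.2,0,0,0.5],[1,0.1,0,0,0.5],[1,0.05,0,0,0.5],[0.3,0,0,0.09,0.5]]'; python3 -m creep '[[0,0,0,0,0.5]]'; python3 - <<'E'
from h import *
wbox("blue",.093,"w12")
go(.5408,.2599,.1066,.033)
E
```

```text
clock: 41.9
position: [0.5438, 0.1576, 0.3274]
ee_rot: [-2.179, -2.261, 0.005]
force: [0.1, -0.3, -2.0]
width: 0.672
gripper_force: 20.0
clock: 42.02
position: [0.5443, 0.1546, 0.3285]
ee_rot: [-2.183, -2.258, 0.004]
force: [0.3, -0.6, -1.9]
width: 0.673
gripper_force: 20.0
w12 blue px [322. 111.] xy [0.5412 0.2595] yaw 0.031 size [60.7 89.3] z 0.0932 rel tool mm [106.6   0.4 235.8]
tool y ang 0.032 j7 0.03 shift units (now axes) [2.68 0.   5.56] turn units -0.01
```

```bash
python3 -m creep '[[0.6,0,0,0,0.5],[0.8,0,0,0,0.5],[0.8,0,0,0,0.5],[0.47,0,0,0,0.5],[0,0,0.6,0,0.5],[0,0,0.9,0,0.5],[0,0,0.9,0,0.5],[0,0,0.9,0,0.5],[0,0,0.9,0,0.5],[0,0,0.6,0,0.5],[0,0,0.2,0,0.5],[0,0,0,0,0.5]]'; python3 - <<'E'
from h import *
go(.541,.2598,.1066,.033)
E
```

```text
clock: 43.58
position: [0.5417, 0.2606, 0.1302]
ee_rot: [2.185, 2.257, -0.0]
force: [0.3, 0.5, -1.4]
width: 0.674
gripper_force: 20.0
tool y ang 0.032 j7 0.04 shift units (now axes) [-0.02 -0.02  0.59] turn units -0.01
```

```bash
python3 -m creep '[[-0.02,-0.02,0.12,0,0.5],[0,0,0.13,0,0.5],[0,0,0.13,0,0.5],[0,0,0.13,0,0.5],[0,0,0.08,0,0.5],[0,0,0,0,0.5]]'; python3 -m creep '[[0,0,0,0,0.75],[0,0,0,0,0.95],[0,0,0,0,0.95],[0,0,-0.5,0,0.95],[0,0,-0.9,0,0.95],[0,0,-1,0,0.95],[0,0,-1,0,0.95],[0,0,-1,0,0.95],[0,0,0,0,0.95],[0,0,0,0,0.95]]'; python3 - <<'E'
from h import *
wbox("blue",.131,"w13")
wbox("yellow",.131,"w13b")
d=vision.get_image("top")
for c in HSV:
    for b in boxes(d,c): print(c,b)
go(.4434,-.408,.2,.045)
E
```

```text
clock: 44.32
position: [0.5407, 0.2603, 0.1064]
ee_rot: [-2.185, -2.257, -0.0]
force: [-0.9, 1.0, 0.1]
width: 0.671
gripper_force: 20.0
clock: 45.58
position: [0.5404, 0.2601, 0.2827]
ee_rot: [-2.185, -2.257, -0.001]
force: [-0.1, 0.6, 0.3]
width: 0.948
gripper_force: 0.0
w13 blue px [321. 226.] xy [0.5407 0.2597] yaw 0.026 size [60.4 90.2] z 0.131 rel tool mm [ -0.5   0.7 151.1]
w13b yellow px [329. 371.] xy [0.553  0.1124] yaw -1.539 size [35.6 64.1] z 0.1308 rel tool mm [-148.     8.3  150.7]
blue {'px': [464.0, 275.0], 'xy': [0.4433, -0.4085], 'yaw': np.float64(0.05), 'size': [61.0, 88.0], 'z': 0.044}
blue {'px': [261.0, 241.0], 'xy': [0.5408, 0.2357], 'yaw': np.float64(-1.475), 'size': [41.0, 60.0], 'z': 0.131}
yellow {'px': [297.0, 238.0], 'xy': [0.5448, 0.1333], 'yaw': np.float64(0.105), 'size': [76.0, 90.0], 'z': 0.131}
tool y ang 0.033 j7 -0.08 shift units (now axes) [-16.61  -2.96   2.05] turn units -0.18
```

```bash
python3 -m creep '[[-0.6,-0.05,0,0,1],[-0.9,-0.1,0,0,1],[-1,-0.1,0,0,1],[-1,-0.2,0,0,1],[-1,-0.2,0,0,1],[-1,-0.2,0,0,1],[-1,-0.2,0,0,1],[-1,-0.2,0,0,1],[-1,-0.2,0,0,1],[-1,-0.2,0,0,1],[-1,-0.2,0,0,1],[-1,-0.2,0,-0.18,1]]'; python3 -m creep '[[-1,-0.25,0.1,0,1],[-1,-0.25,0.3,0,1],[-1,-0.2,0.5,0,1],[-1,-0.2,0.5,0,1],[-1,-0.15,0.5,0,1],[-0.11,0,0.15,0,1],[0,0,0,0,1],[0,0,0,0,1]]';  python3 - <<'E'
from h import *
wbox("blue",.043,"w14")
go(.4433,-.4085,.0165,.05)
E
```

```text
clock: 47.22
position: [0.4721, -0.2044, 0.282]
ee_rot: [-2.171, -2.27, 0.0]
force: [0.3, 0.1, 0.5]
width: 1.0
gripper_force: 0.0
clock: 48.22
position: [0.4414, -0.4073, 0.2007]
ee_rot: [2.169, 2.273, 0.001]
force: [-0.4, 0.7, 0.2]
width: 0.998
gripper_force: 0.0
w14 blue px [323. 224.] xy [ 0.4436 -0.4081] yaw 0.047 size [61.1 89.7] z 0.0434 rel tool mm [ -1.    1.8 157.8]
tool y ang 0.047 j7 1.18 shift units (now axes) [-0.03  0.04  4.61] turn units -0.04
```

```bash
python3 -m creep '[[-0.02,0.04,0.8,0,1],[0,0,0.9,0,1],[0,0,0.9,0,1],[0,0,0.9,0,1],[0,0,0.7,0,1],[0,0,0.4,0,1],[0,0,0,0,0.7],[0,0,0,0,0.5],[0,0,0,0,0.5],[0,0,0,0,0.5]]' 20;python3 -m creep '[[0,0,-0.5,0,0.5],[0,0,-0.9,0,0.5],[0,0,-1,0,0.5],[0,0,-1,0,0.5],[0,0,-1,0,0.5],[0,0,-1,0,0.5],[0,0,-1,0,0.5],[0,0,-1,0.2,0.5],[0,0,-0.9,0.1,0.5],[0,0,-0.3,0,0.5],[0,0,0,0,0.5]]'; python3 - <<'E'
from h import *
go(.5407,.2597,.355,.03)
E
```

```text
clock: 49.52
position: [0.4432, -0.4094, 0.0172]
ee_rot: [2.169, 2.27, 0.001]
force: [0.6, 0.7, 4.9]
width: 0.677
gripper_force: 20.0
clock: 50.9
position: [0.4424, -0.4091, 0.3605]
ee_rot: [2.194, 2.248, 0.001]
force: [-0.0, -0.2, -2.0]
width: 0.674
gripper_force: 20.0
tool y ang 0.024 j7 1.06 shift units (now axes) [16.66  2.86  0.14] turn units -0.08
```

```bash
python3 -m creep '[[0.6,0.2,0,0,0.5],[0.9,0.2,0,0,0.5],[1,0.2,0,0,0.5],[1,0.2,0,0,0.5],[1,0.2,0,0,0.5],[1,0.2,0,0,0.5],[1,0.2,0,0,0.5],[1,0.2,0,0,0.5],[1,0.2,0,0,0.5],[1,0.2,0,0,0.5],[1,0.2,0,0,0.5],[1,0.2,0,-0.08,0.5]]'; python3 -m creep '[[1,0.2,0,0,0.5],[1,0.2,0,0,0.5],[0.6,0.06,0,0,0.5],[0,0,0,0,0.5],[0,0,0,0,0.5]]'; python3 - <<'E'
from h import *
wbox("blue",.131,"w15")
go(.5407,.2597,.1432,.03)
E
```

```text
clock: 52.4
position: [0.5265, 0.0547, 0.3587]
ee_rot: [-2.186, -2.254, 0.003]
force: [0.2, -1.3, -1.9]
width: 0.671
gripper_force: 20.0
clock: 53.02
position: [0.5425, 0.1559, 0.36]
ee_rot: [2.19, 2.252, -0.002]
force: [-0.5, -0.6, -1.2]
width: 0.671
gripper_force: 20.0
w15 blue px [322. 112.] xy [0.5406 0.2589] yaw 0.04 size [61.  89.3] z 0.131 rel tool mm [103.3   0.9 229.3]
tool y ang 0.028 j7 -0.01 shift units (now axes) [2.6  0.03 5.43] turn units -0.04
```

```bash
python3 -m creep '[[0.6,0.03,0,0,0.5],[0.8,0,0,0,0.5],[0.8,0,0,0,0.5],[0.39,0,0,0,0.5],[0,0,0.6,0,0.5],[0,0,0.9,0,0.5],[0,0,0.9,0,0.5],[0,0,0.9,0,0.5],[0,0,0.9,0,0.5],[0,0,0.5,0,0.5],[0,0,0.2,0,0.5],[0,0,0,0,0.5]]'; python3 - <<'E'
from h import *
go(.5407,.2597,.1432,.03)
E
```

```text
clock: 54.58
position: [0.541, 0.2609, 0.1646]
ee_rot: [2.188, 2.254, -0.0]
force: [-0.4, 0.3, -2.1]
width: 0.672
gripper_force: 20.0
tool y ang 0.029 j7 -0.02 shift units (now axes) [-0.03 -0.01  0.53] turn units -0.01
```

```bash
python3 -m creep '[[-0.03,-0.01,0.1,0,0.5],[0,0,0.12,0,0.5],[0,0,0.12,0,0.5],[0,0,0.12,0,0.5],[0,0,0.08,0,0.5],[0,0,0,0,0.5]]'; python3 -m creep '[[0,0,0,0,0.75],[0,0,0,0,0.95],[0,0,0,0,0.95],[0,0,-0.5,0,0.95],[0,0,-0.9,0,0.95],[0,0,-1,0,0.95],[0,0,-1,0,0.95],[0,0,-1,0,0.95],[0,0,0,0,0.95],[0,0,0,0,0.95]]'; python3 - <<'E'
from h import *
wbox("blue",.169,"w16")
wbox("yellow",.131,"w16b")
for n in ("top","scene"):
  d=vision.get_image(n); cv2.imwrite(f"pics/{n}16.png",d["pixels"])
  for c in HSV:
    for b in boxes(d,c): print(n,c,b)
go(.707,.2094,.36,np.pi/2+.0755)
E
```

```text
clock: 55.32
position: [0.5405, 0.2601, 0.1427]
ee_rot: [2.188, 2.254, 0.0]
force: [-0.2, 0.1, -2.0]
width: 0.673
gripper_force: 20.0
clock: 56.58
position: [0.5403, 0.26, 0.3191]
ee_rot: [-2.188, -2.254, -0.001]
force: [-0.0, -0.7, -1.1]
width: 0.949
gripper_force: 0.0
w16 blue px [321. 224.] xy [0.5405 0.2617] yaw 0.021 size [60.3 89.8] z 0.1687 rel tool mm [  1.7   0.7 149.4]
w16b yellow px [327. 307.] xy [0.5478 0.1663] yaw -1.476 size [39.6 61.7] z 0.1308 rel tool mm [-93.8   5.4 187.1]
top blue {'px': [260.0, 239.0], 'xy': [0.5394, 0.2358], 'yaw': np.float64(-1.46), 'size': [38.0, 60.0], 'z': 0.169}
top yellow {'px': [297.0, 238.0], 'xy': [0.5448, 0.1322], 'yaw': np.float64(0.116), 'size': [76.0, 87.0], 'z': 0.131}
tool y ang 0.03 j7 -0.13 shift units (now axes) [-1.39  4.14 -1.06] turn units 21.85
```

View pics/w16.png

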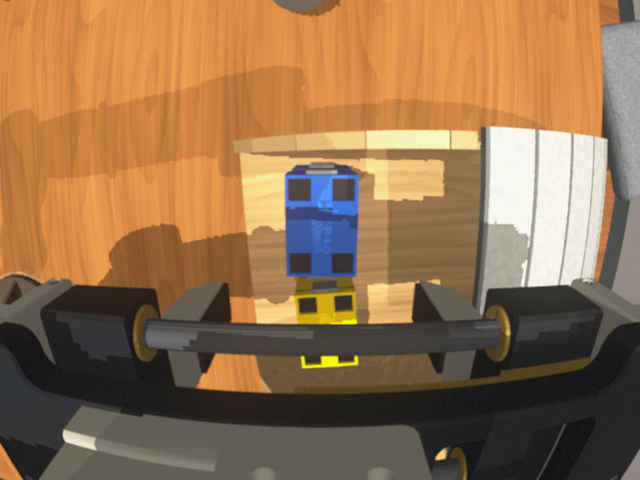

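The wrist view shows the blue stack of four seated at px (321,224) and the yellow stack of three at (327,315), and the lid heights match. Next I'll shut the cover.

```bash
python3 -m creep '[[0,0,-0.7,-0.5,1],[0,0,-0.36,-0.65,1],[0,0,0,-1,1],[0,0,0,-1,1],[0,0,0,-1,1],[0,0,0,-1,1],[0,0,0,-1,1],[0,0,0,-1,1],[0,0,0,-1,1],[0,0,0,-1,1],[0,0,0,-1,1],[0,0,0,-1,1]]'; python3 -m creep '[[0,0,0,-1,1],[0,0,0,-1,1],[0,0,0,-1,1],[0,0,0,-1,1],[0,0,0,-1,1],[0,0,0,-1,1],[0,0,0,-1,1],[0,0,0,-1,1],[0,0,0,-1,1],[0,0,0,-1,1],[0,0,0,-1,1],[0,0,0,-1,1]]'; python3 - <<'E'
from h import *
go(.7068,.2094,.36,np.pi/2+.0755)
E
```

```text
clock: 58.28
position: [0.5403, 0.26, 0.3607]
ee_rot: [-1.164, -2.918, 0.001]
force: [-0.8, -0.5, 0.5]
width: 0.997
gripper_force: 0.0
clock: 59.78
position: [0.5403, 0.26, 0.3607]
ee_rot: [0.123, -3.139, 0.0]
force: [0.1, -0.5, -0.7]
width: 1.002
gripper_force: 0.0
tool y ang 1.649 j7 1.31 shift units (now axes) [-4.05 -1.59  0.02] turn units 0.04
```

```bash
python3 -m creep '[[-0.7,-0.3,0,0,1],[-0.8,-0.3,0,0,1],[-0.8,-0.3,0,0,1],[-0.8,-0.3,0,0,1],[-0.7,-0.3,0,0,1],[-0.25,-0.09,0,0,1],[0,0,0,0,1]]'; python3 - <<'E'
from h import *
go(.7068,.2094,.2755,np.pi/2+.0755)
d=vision.get_image("wrist"); C=wcloud(d); px=d["pixels"]
k=(px.max(2)<110)&(d["z_map"]>0)&(C[...,2]>.285)&(C[...,2]<.315)&(abs(C[...,0]-.707)<.03)&(abs(C[...,1]-.21)<.06)
P=C[k]; print(k.sum(),P.min(0),P.max(0))
E
```

```text
clock: 60.65
position: [0.7068, 0.2086, 0.3604]
ee_rot: [0.118, -3.139, 0.001]
force: [0.1, -0.6, -0.0]
width: 1.001
gripper_force: 0.0
tool y ang 1.646 j7 1.51 shift units (now axes) [-0.    0.02  2.12] turn units -0.01
1945 [0.68010769 0.18892583 0.28734787] [0.70236992 0.22896375 0.30108758]
```

```bash
python3 -m creep '[[0.36,0.02,0,0,1],[0,0,0.7,0,1],[0,0,0.8,0,1],[0,0,0.6,0,1],[0,0,0,0,0.7],[0,0,0,0,0.5],[0,0,0,0,0.3],[0,0,0,0,0.2],[0,0,0,0,0.2],[0,0,0,0,0.2]]' 30; python3 - <<'E'
from h import *
print(readout.observe()["position"])
E
```

```text
clock: 61.95
position: [0.6924, 0.2083, 0.2773]
ee_rot: [-0.118, 3.139, -0.0]
force: [0.1, -2.2, 1.3]
width: 0.434
gripper_force: 30.0
[0.69243172 0.20828381 0.27725968]
```

```bash
python3 -m creep '[[0.73,0,-0.05,0,0.2],[0.73,0,0.03,0,0.2],[0.72,0,0.11,0,0.2],[0.70,0,0.19,0,0.2],[0.68,0,0.27,0,0.2],[0,0,0,0,0.2]]' 40; python3 -m creep '[[0.64,0,0.34,0,0.2],[0.60,0,0.41,0,0.2],[0.55,0,0.48,0,0.2],[0.49,0,0.54,0,0.2],[0,0,0,0,0.2]]'
```

```text
clock: 62.7
position: [0.5491, 0.1973, 0.2555]
ee_rot: [0.119, -3.138, -0.0]
force: [-3.3, -3.2, 6.6]
width: 0.432
gripper_force: 40.0
clock: 63.32
position: [0.4581, 0.1904, 0.1836]
ee_rot: [0.118, -3.136, 0.002]
force: [-6.2, -2.9, 2.7]
width: 0.432
gripper_force: 40.0
```

```bash
python3 -m creep '[[0.43,0,0.59,0,0.2],[0.36,0,0.63,0,0.2],[0.29,0,0.67,0,0.2],[0,0,0,0,0.2]]'; python3 - <<'E'
from h import *
go(.6603-.2523*.9971,.2054-.2523*.0754,.0928-.0135)
E
```

```text
clock: 63.82
position: [0.4158, 0.1871, 0.1079]
ee_rot: [0.118, -3.136, 0.003]
force: [-4.6, -3.0, -0.7]
width: 0.434
gripper_force: 40.0
tool y ang 1.646 j7 1.41 shift units (now axes) [ 0.17 -0.    0.72] turn units 0
```

```bash
python3 -m creep '[[0.12,0,0.4,0,0.2],[0.05,0,0.35,0,0.2],[0,0,0.15,0,0.2],[0,0,0,0,0.2]]'; python3 - <<'E'
from h import *
print(readout.observe()["position"])
E
```

```text
clock: 64.32
position: [0.4086, 0.1866, 0.0741]
ee_rot: [0.117, -3.135, -0.0]
force: [-14.1, -7.6, 23.6]
width: 0.432
gripper_force: 40.0
[0.4086012  0.18664525 0.07410468]
```

```bash
python3 -m creep '[[0,0,0,0,0.6],[0,0,0,0,0.9],[0,0,0,0,1],[0,0,-0.5,0,1],[0.2,0,-0.9,0,1],[0.3,0,-0.9,0,1],[0,0,-0.9,0,1],[0,0,-0.9,0,1],[0,0,0,0,1]]'; python3 - <<'E'
from h import *
d=vision.get_image("wrist"); cv2.imwrite("pics/end_w.png",d["pixels"]); C=wcloud(d); px=d["pixels"]
k=(px.max(2)<110)&(d["z_map"]>0)&(C[...,2]>.06)&(C[...,2]<.12)&(abs(C[...,0]-.41)<.05)&(abs(C[...,1]-.188)<.03)
P=C[k]; print(k.sum(),P.min(0),P.max(0))
t=vision.get_image("top"); cv2.imwrite("pics/end_t.png",t["pixels"])
E
```

```text
clock: 65.45
position: [0.3912, 0.1867, 0.2392]
ee_rot: [-0.119, 3.135, 0.006]
force: [-0.2, 0.0, 0.6]
width: 1.002
gripper_force: 0.0
821 [0.39611926 0.15972585 0.06233202] [0.44430639 0.20727582 0.10560463]
```

View pics/end_w.png

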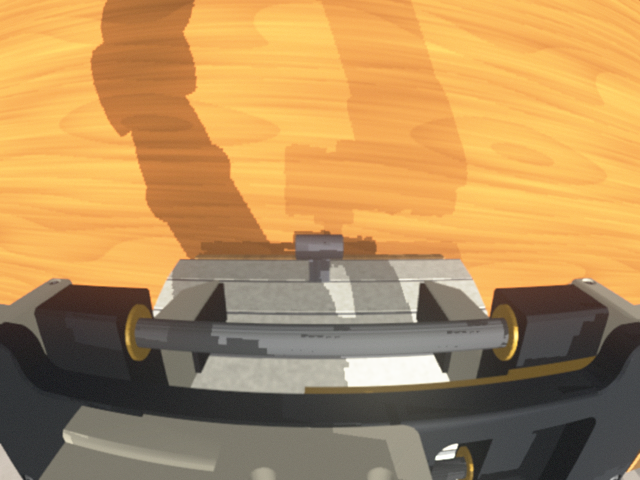

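The cover is shut: the pull, at px (320,246), tops out at about 0.105 m against the 0.104 expected, and it met a hard stop. The gripper is clear.

```bash
python3 -c "
from cell import sign_off
print(sign_off())"
```

```text
the job is handed in; nothing more can be done
None
```

I opened the cover, stacked all five boxes (three blue, two yellow) on the bases of their own colour, rolled the cover shut again and handed the job in; the camera checks showed every box seated, and sign-off gave no verdict.

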